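# Free the reagent holder from its transit track

### The job

Release the transit stop of the bench track: lift the collar of its locking lever, flip the lever over away from the robot and leave the collar dropped home on the far side. Then slide the reagent holder out from under the strip lamp to the open end of the T-track without forcing it, lift it off and set it down gently, upright, on the floor of the shallow steel tray. Leave the rest of the bench things where they are.

Things in the scene. Friction and masses are not known exactly. Their poses are not given: they have to be found in the camera images.
- station: Fixed aluminium T-track fitting (all sizes in mm). Origin on the bench under the track's centre line; +y runs along the track to its open end, +x away from the robot. 54 wide; floor top 4 high; channel 38 wide, 8 high; slot between lips 18 wide; lip tops 16 high. Lips run from y -200 to +60, then bare floor to +140 (the open end). Toggle housing 64 x 36 x 36 high at y +215.
- track_exit (a point): On the track floor, 4 above the bench, on the centre line at station y +105. With the holder's foot centred here it is clear of the lips and can be lifted straight off; it is clear of them from y +85. Axes as the station's.
- pin_top (a point): Top of the square 10 mm steel stop pin that stands 30 high in the slot at station y +55 and bars the way out. It sinks in proportion as the lever is flipped, and is below the track floor when the lever is fully over.
- lamp (a point): Middle of the underside of the fixed strip lamp over the track, 136 above the bench: bar 52 (station x -12 to +40) by 250 (y -220 to +30) by 45 high. It bars a vertical gripper from the holder's tab: reach in with the tool leaning back to the robot, 30 to 45 degrees, about the track's direction. Its posts, 14 thick, stand at station x +80, y -205 and +15.
- tab (a point): Grip centre of the reagent holder (loose, 0.17 to 0.35 kg): upright white tab, 12 thick along the track (grasp across this), 24 wide in x; its top is 17 above this point. The point is 70 above the foot's underside and 12 in front (-x) of its centre. Axes as the station's while in the track. Two dropper bottles, 22 diameter, fixed on the holder 44 behind the tab, tops 79 above the foot's underside.
- foot (a point): Centre of the underside of the holder's foot, on which it stands. Foot 34 (x) by 50 (y) by 5 thick, captive under the lips with 2 play each side and 3 in height; neck 13 wide; base plate 71 by 50 from x -25 to +46, underside 14 above this point. Starts under the lamp behind the stop pin, at station y -130 to -30. Axes as the tab's.
- carrier: The reagent holder itself; same origin and axes as point foot. Slides along the track with 1 to 5 N and can bind if pulled sideways, up or askew; give way to side forces.
- lever (a joint): Stop lever, rad. 0 locked: leaning 0.6 rad from vertical towards the robot (station -x), pin up. 0.8 fully over: leaning 0.2 rad away, pin sunk. Collar down: locked, about 0.1 rad of play. Collar up: turns easily (1 to 2 N at the collar) and stays where left.
- lever_hinge (a point): Hinge axis of the lever, 34 above the bench in the middle of the toggle housing (station y +215); the hinge runs along station y. The steel rod is 8 diameter and ends in a black ball, 16 diameter, centred 94 from the hinge.
- collar (a joint): Lift of the collar along the lever, m: 0 home, 0.010 at its upper stop. A spring draws it home (2.5 N at home, 5 N at the top). It must be up by 8 mm to pass the locking lug and held up while the lever swings over the middle; let go with the lever fully over, it drops home on the far side.
- collar_grip (a point): Centre of the steel collar on the lever: square block 22 (x) by 24 (station y) by 26 along the lever. Grasp it across the 24 with the tool along the lever. 49 from the hinge when home; the point's z points along the lever, outwards. The lever's ball ends 53 beyond it.
- tray: Shallow steel tray fixed to the bench, 130 (x) by 170 (y), rim 4 thick and 10 high, floor top 4 above the bench. Origin on the bench under its centre. The holder is to stand with its whole foot on the floor, near the middle, any way round.
- tip_rack: Bystander: grey and orange pipette-tip rack, 85 by 125 by 52 high; origin under its centre. It and the tray may swap sides.
- well_plate: Bystander: white plate with wells, 86 by 128 by 12 high, in front of the robot; origin under its centre.
- dropper_a: Bystander: loose dropper bottle, 22 diameter, 58 high, between robot and track; origin under its centre.
- dropper_b: Bystander: loose dropper bottle, 22 diameter, 58 high, behind the track; origin under its centre.
- sharps_a: Bystander: round yellow waste pot with red lid, 110 diameter, 143 high, at the right; origin under its centre.
There are look-alikes about, which are no part of the job. What is shaped like the carrier but blue or pink is not meant.

How it is judged:
By the outcome, as a careful person would: the job done as asked, in the order asked, and still so for the second after the job is handed in, with the robot touching nothing.
It also fails if it takes over 72 s, if anything falls off the work surface, if the arm or the gripper's body presses on something with over 40 N, if the wrist force passes 120 N, or if a joint passes its speed limit or range.

### The arm

A 6-joint arm with a two-finger parallel gripper is mounted at the origin on the work surface. World frame = base frame: x ahead of the robot, y to its left, z up, the work surface at z = 0. Lengths are in mm, angles in rad, forces in N, time in s.
With the tool pointing down it reaches from about 300 to 775 mm from the base axis. Payload 14.6 kg.
Tool frame: the origin (TCP) lies on the mounting face of the last link; the fingertips stand 199 mm ahead of it and the grasp point (between the pads) lies 180 mm ahead of it; z points along the fingers, y is the line along which they close (so a half turn about z gives the same grasp; the last joint's range is limited). The gripper opens to 94 mm and grips with 3 to 60 N. Pads are 16 mm wide; open, the fingers measure 119 mm over their backs; the gripper's body (75 mm by 177 mm) begins 78 mm behind the grasp point.
Start: joints at [-1.372, 0.3, 1.521, -0, 1.321, -0.067], TCP at [144.468, -530.679, 404.646] pointing down, gripper open.
Joint ranges: [-3.03, 3.03], [-0.79, 2.21], [0.23, 2.52], [-1.04, 4.18], [0, 3.07], [-2.55, 2.55]. Speed limits (rad/s): [2.22, 2.22, 2.57, 3.14, 3.14, 3.14].

### API

Orientations are given as [roll, pitch, yaw] about the fixed x, y, z axes, in that order (R = Rz(yaw) Ry(pitch) Rx(roll)).
In Python, from cell import manip gives the robot as it stands. The module is installed in compiled form; this text tells all that it offers.
- The arm moves only by the shell command python3 -m creep 'ROWS' [FORCE]. ROWS is a JSON object of lists of equal length, an entry for each row: "slide": the shift along the world's x, y, z in cm, a list of three; "turn": the turn about the world's z in rad; "claw": the opening, from 0 (shut) to 1 (fully open). A call has 1 to 8 rows; each row shifts and turns the commanded pose from where the row before left it; what a row does not reach is not made up. A row lasts 1/8 s, in which the tool goes at most 62.5 mm and 10.7 degrees, less where a joint would pass 70% of its speed; a pose out of reach is approached as far as the arm can. A call with a gripper value outside its range is refused whole. The fingers move at their own pace and stop on an object; FORCE is the grip in N (left out, the last holds). Time passes only in rows, so rows that do not move let the fingers close. It gives the time, the measured TCP pose, the force, the opening and the grip force at its end, in the units of the state.
- manip.read_state(): the state, without advancing time (a new reading comes with each control period).
- manip.camera(name): name is "side" or "top" or "wrist"; returns (picture, depth): 384x512x3 uint8, red, green, blue; 384x512 float32, mm along the optical axis (not along the pixel's ray), 0 where there is no reading.
- manip.calibration(name): a dict with "intrinsics" (3x3 intrinsics, pixels), "pose" (4x4, takes a point from camera to world coordinates). Camera axes: x right, y up, looking along -z (the intrinsics and any distortion apply to the point x, -y, -z); pixel columns grow to the right and rows downward; lengths in mm; the calibration is good to about 2 mm. A picture is of the moment at which its call begins: read the wrist's pose just before it. calibration takes no time and is no camera call; for the wrist camera it gives the pose at the moment of the call.
- manip.sign_off(): hands the job in; it is judged then, once.
Trained networks look in the newest picture that a camera, given by its name, has taken for a name from the list of things; names that differ only in an ending like _2 or _b are one class to them, and where a whole thing is asked for, a point or a joint stands for the part that bears it (a point fixed in the world has none). Each returns a list of dicts, best first, with "score" (0 to 1); they miss things now and then, are a little off and sometimes report something else, mostly with a low value. They report only what shows in the picture. A call takes as long as a camera call. They do not tell look-alikes from the thing itself.
- manip.cut_out(query, camera): "mask" (384x512 bool, what is visible of it) and "position" ([column, row] in pixels, amid what is visible of it).
The state is a dict: "clock": time; "joints": joint angles; "qd": joint speeds; "effort": joint torques, N m; "eef_pos": TCP position; "eef_rot": TCP orientation; "wrist_force": force on the tool from outside, world axes, zero at the start; "moment": the same for the moment, N m; "finger_gap": finger opening in mm; "finger_force": force on a finger pad.
Only numpy, scipy, OpenCV 4.12 (cv2) and the standard library are available. Lean on these libraries where they do the work, as an engineer would, in place of code of your own. Each camera call takes 0.05 s, during which the arm holds its last target. There are 200 camera calls.

## Working session

There is one attempt and no reset: what is moved stays moved. The work goes in short steps, Python scripts to look and compute and a shell command to move; the robot and the scene stay as the last step left them, time stands still between calls to the robot, and variables do not carry over. Pictures are saved under pics/ and viewed, at most 10 in all, crops included, and the job is handed in when it is done.

```bash
mkdir -p pics; cat > h.py <<'E'
import numpy as np,cv2
from cell import manip
from scipy.spatial.transform import Rotation as R
def cloud(cam):
    s=manip.calibration(cam); p,d=manip.camera(cam)
    K=np.array(s["intrinsics"]);T=np.array(s["pose"])
    v,u=np.mgrid[0:384,0:512]
    pts=cv2.undistortPoints(np.stack([u,v],-1).reshape(-1,1,2).astype(np.float64),K,np.array(s.get("distortion",np.zeros(5)),float)).reshape(384,512,2)
    P=np.stack([pts[...,0]*d,-pts[...,1]*d,-d],-1)@T[:3,:3].T+T[:3,3]
    P[d==0]=np.nan
    return p,d,P
def save(n,p,s=1): cv2.imwrite(f"pics/{n}.png",cv2.resize(p[...,::-1],None,fx=s,fy=s,interpolation=cv2.INTER_CUBIC))
E
python3 - <<'E'
from h import *
np.set_printoptions(precision=1,suppress=True)
s=manip.read_state(); print(s)
for c in("top","side"):
    print(manip.calibration(c))
    p,d,P=cloud(c); save(c+"0",p,1.5); np.save(c+"0.npy",P)
    for q in["carrier","station","collar","lever","tray","tip_rack","tab","foot","lamp","dropper_a","sharps_a","pin_top"]:
        for r in manip.cut_out(q,c)[:3]:
            m=r["mask"]; print(c,q,round(r["score"],2),np.round(r["position"]),m.sum(),np.nanmedian(P[m],0) if m.any() else "", np.nanmax(P[m][:,2]) if m.any() else "")
E
```

```text
{'clock': 0.0, 'joints': array([-1.4,  0.3,  1.5,  0. ,  1.3, -0.1]), 'qd': array([-0.,  0., -0., -0.,  0.,  0.]), 'effort': array([ -0. , -53.2, -35.3,   0.1,   0. ,  -0. ]), 'eef_pos': array([ 144.4, -530.7,  404.1]), 'eef_rot': array([-3.1, -0. ,  0.3]), 'wrist_force': array([ 0.8,  1.2, -0.8]), 'moment': array([-0. ,  0.1,  0. ]), 'finger_force': 0.0, 'finger_gap': 93.91551896048261}
{'intrinsics': array([[393.8,   0. , 259.9],
       [  0. , 393.8, 188.9],
       [  0. ,   0. ,   1. ]]), 'pose': array([[   0. ,    1. ,   -0.1,  381.3],
       [  -1. ,    0. ,    0. , -135.3],
       [   0. ,    0.1,    1. , 1304.5],
       [   0. ,    0. ,    0. ,    1. ]])}
top carrier 0.76 [253. 218.] 336 [ 465.8 -123.1   24.1] 91.55765555908783
top carrier 0.55 [173. 151.] 369 [686.6 145.5  31.9] 91.55435842454813
top station 0.92 [230. 184.] 3323 [574.2 -47.2 167.1] 187.48809304142628
top collar 0.42 [146. 189.] 58 [543.2 216.2  85.1] 95.52904536559981
top lever 0.42 [147. 197.] 91 [537.4 217.5  86.6] 123.4546559641683
top tray 0.74 [141. 245.] 2118 [387.2 245.6   4.5] 17.20457864288869
top 
[... 1847 characters left out ...]
0.] 688 [ 461.  -113.9   36.4] 89.3095554203577
side foot 0.89 [171. 294.] 870 [682.8 168.6  46.4] 89.9881558081862
side foot 0.76 [277. 218.] 680 [ 462.2 -114.3   36. ] 89.3095554203577
side foot 0.75 [235. 239.] 783 [574.1 -25.1  36.7] 141.09696853630322
side lamp 0.81 [224. 258.] 5771 [575.5  34.   37.2] 183.41980017695977
side lamp 0.17 [310. 194.] 1090 [ 374.  -222.7   45.2] 54.88233254571264
side dropper_a 0.63 [272. 280.] 194 [478.2  91.   32.4] 60.559129829989615
side dropper_a 0.51 [181. 270.] 185 [688.4  67.   32.5] 59.275514775161355
side sharps_a 0.72 [281. 147.] 1312 [ 448.  -493.3   89.7] 145.21239303485675
side pin_top 0.39 [234. 272.] 32 [566.9  64.   22.4] 32.539127716827466
```

View pics/top0.png

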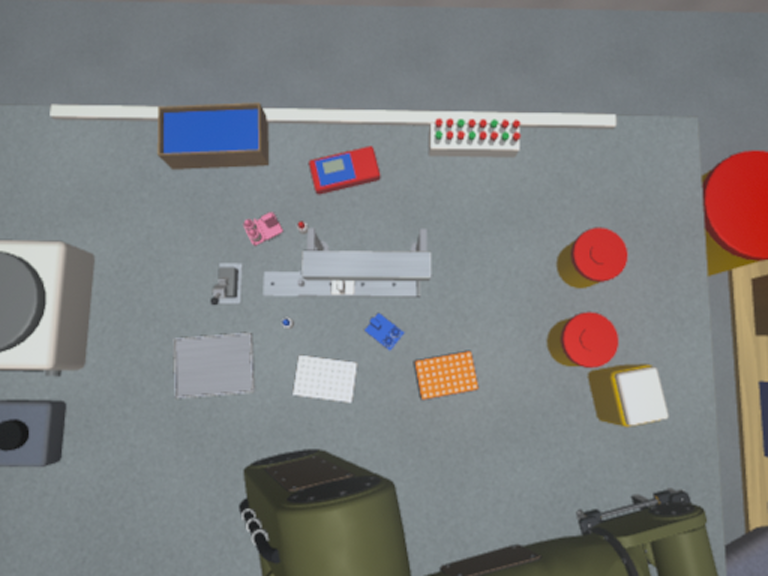

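View pics/side0.png

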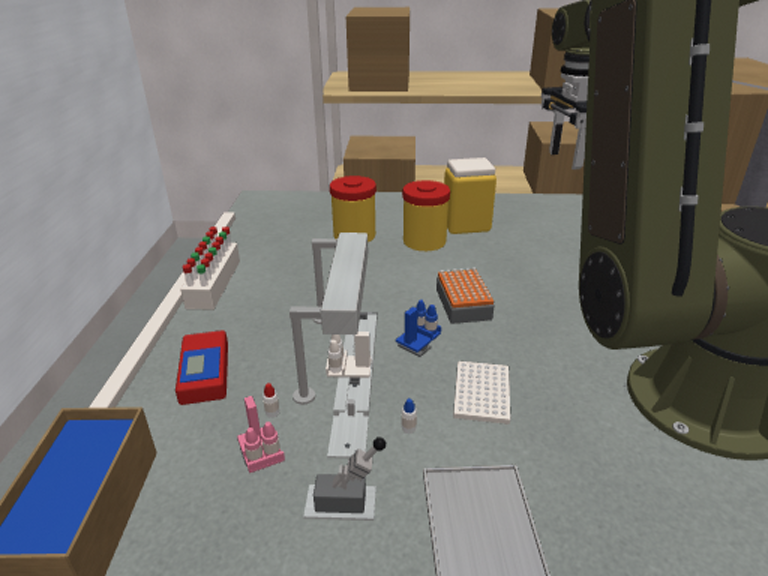

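```bash
python3 - <<'E'
from h import *
np.set_printoptions(precision=1,suppress=True)
# station yaw/axis from lamp top (z>165) and lip tops
P=np.load("top0.npy"); 
m=(P[...,2]>170)&(P[...,0]>480)&(P[...,0]<660)&(P[...,1]>-330)&(P[...,1]<150)
q=P[m][:,:2].astype(np.float32); r=cv2.minAreaRect(q); print("lamp",r,np.median(P[m][:,2]))
S=np.load("side0.npy")
for n,A in(("top",P),("side",S)):
    m=(abs(A[...,2]-38)<5)&(abs(A[...,0]-565)<70)&(A[...,1]>170)&(A[...,1]<290)
    print(n,"housing",m.sum(),cv2.minAreaRect(A[m][:,:2].astype(np.float32)),np.median(A[m][:,2]))
    m=(abs(A[...,2]-18)<4)&(abs(A[...,0]-570)<60)&(A[...,1]>-20)&(A[...,1]<130)
    print(n,"lips",m.sum(),cv2.minAreaRect(A[m][:,:2].astype(np.float32)) if m.sum()>3 else "")
E
```

```text
lamp ((607.0258178710938, -88.3656997680664), (98.64240264892578, 247.5924072265625), 0.9536294341087341) 180.54220971244035
top housing 116 ((567.5489501953125, 220.20777893066406), (59.576377868652344, 36.2667121887207), 0.7147613763809204) 35.82921982771404
top lips 117 ((569.9724731445312, 22.842119216918945), (53.90903854370117, 84.17604064941406), 0.4810427129268646)
side housing 427 ((565.5599975585938, 220.5088348388672), (63.710472106933594, 36.65521240234375), 0.3267514407634735) 35.86988304861006
side lips 372 ((572.4038696289062, 27.364849090576172), (71.30428314208984, 80.96392059326172), 6.385677814483643)
```

```bash
python3 -m creep '{"slide":[[2.4,4.6,0.2],[2.4,4.6,0.2],[2.4,4.6,0.2],[2.4,4.6,0.2],[2.4,4.6,0],[2.4,4.6,0],[2.4,4.6,0],[2.4,4.6,0]],"turn":[-0.03,-0.03,-0.04,-0.04,-0.04,-0.04,-0.04,-0.03],"claw":[0.6,0.6,0.6,0.6,0.6,0.6,0.6,0.6]}' 20
```

```text
clock: 2.3
eef_pos: [336.8, -161.1, 412.9]
eef_rot: [3.141, -0.001, -0.026]
wrist_force: [0.0, 0.9, 1.1]
finger_gap: 56.2
finger_force: 0.0
```

```bash
python3 -m creep '{"slide":[[2.5,4.8,0],[2.5,4.8,0],[2.5,4.8,0],[2.5,4.8,0],[2.5,4.7,0],[2.5,4.7,0],[2.5,4.7,0],[2.5,4.7,0]],"turn":[0.01,0.01,0.01,0.01,0,0,0,0],"claw":[0.6,0.6,0.6,0.6,0.6,0.6,0.6,0.6]}' 20
python3 - <<'E'
from h import *
np.set_printoptions(precision=1,suppress=True)
s=manip.read_state();print(s["eef_pos"],s["eef_rot"],s["joints"])
p,d,P=cloud("wrist");save("w1",p,1.2);np.save("w1.npy",P)
for q in("collar","lever","station"):
  for r in manip.cut_out(q,"wrist")[:2]:
    m=r["mask"];print(q,r["score"],m.sum(),r["position"],np.nanmedian(P[m],0),np.nanpercentile(P[m],[3,97],axis=0))
m=(abs(P[...,2]-36)<4)&(abs(P[...,0]-567)<60)&(abs(P[...,1]-220)<40)
print(m.sum(),cv2.minAreaRect(P[m][:,:2].astype(np.float32)) if m.sum()>3 else"")
E
```

```text
clock: 3.3
eef_pos: [537.0, 219.1, 412.6]
eef_rot: [-3.142, -0.0, 0.016]
wrist_force: [0.9, -0.2, 1.0]
finger_gap: 56.6
finger_force: 0.0
[537.  219.1 412.6] [-3.1 -0.   0. ] [ 0.3  0.4  1.4 -0.   1.4  1.9]
collar 0.55 625 [259.7, 184.3] [542.3 220.2  85.6] [[525.3 208.4  63.6]
 [553.3 231.7  92.5]]
lever 0.73 938 [257.0, 190.6] [534.8 219.9  89.9] [[510.4 209.2  73.2]
 [553.1 230.8 121.2]]
station 0.66 12924 [392.5, 150.2] [575.9  48.2  18.5] [[527.    1.3   4.3]
 [651.5 236.7 173.9]]
1035 ((565.6028442382812, 219.9849090576172), (63.35934829711914, 35.19215393066406), 0.33362555503845215)
```

View pics/w1.png

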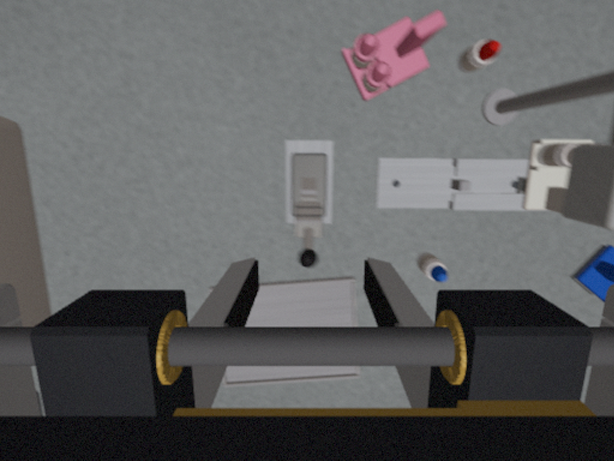

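```bash
python3 -m creep '{"slide":[[0.2,0.1,-4],[0,0,-4],[0,0,-4],[0,0,-3.6],[0,0,0],[0,0,0],[0,0,0],[0,0,0]],"turn":[0,0,0,0,0,0,0,0],"claw":[0.6,0.6,0.6,0.6,0.6,0.25,0.1,0.1]}' 25
```

```text
clock: 4.5
eef_pos: [538.6, 218.3, 257.7]
eef_rot: [-3.141, -0.002, 0.016]
wrist_force: [0.5, -0.6, 0.0]
finger_gap: 29.8
finger_force: 0.0
```

```bash
python3 -m creep '{"slide":[[0,0.1,0],[0,0,0],[0,0,0],[0,0,0]],"turn":[0,0,0,0],"claw":[0.1,0.1,0.1,0.1]}' 25
python3 -m creep '{"slide":[[-0.2,0,0.3],[-0.2,0,0.3],[-0.15,0,0.25],[0,0,0]],"turn":[0,0,0,0],"claw":[0.1,0.1,0.1,0.1]}' 25
```

```text
clock: 5.0
eef_pos: [538.5, 219.5, 257.4]
eef_rot: [-3.141, -0.001, 0.016]
wrist_force: [-1.7, 0.1, 7.0]
finger_gap: 23.9
finger_force: 25.0
clock: 5.5
eef_pos: [533.0, 219.4, 265.4]
eef_rot: [-3.141, -0.001, 0.016]
wrist_force: [6.2, 1.4, -2.6]
finger_gap: 23.6
finger_force: 25.0
```

```bash
python3 -m creep '{"slide":[[0.5,0,0.31],[0.53,0,0.26],[0.55,0,0.2],[0.57,0,0.15],[0,0,0]],"turn":[0,0,0,0,0],"claw":[0.1,0.1,0.1,0.1,0.1]}' 25
```

```text
clock: 6.12
eef_pos: [554.3, 219.6, 273.4]
eef_rot: [-3.142, 0.003, 0.016]
wrist_force: [-2.5, 4.4, -5.8]
finger_gap: 24.0
finger_force: 25.0
```

```bash
python3 -m creep '{"slide":[[0.58,0,0.09],[0.59,0,0.03],[0.59,0,-0.03],[0.58,0,-0.09],[0.2,0,-0.04],[0,0,0]],"turn":[0,0,0,0,0,0],"claw":[0.1,0.1,0.1,0.1,0.1,0.1]}' 25
```

```text
clock: 6.88
eef_pos: [579.5, 219.8, 273.1]
eef_rot: [-3.141, 0.004, 0.016]
wrist_force: [-4.1, 4.8, -3.8]
finger_gap: 23.6
finger_force: 25.0
```

```bash
python3 -m creep '{"slide":[[0.2,0,0],[0.1,0,0],[0,0,0]],"turn":[0,0,0],"claw":[0.1,0.1,0.1]}' 25
python3 - <<'E'
from h import *
p,d,P=cloud("side");save("s1",p[260:384,170:320],4)
E
```

```text
clock: 7.25
eef_pos: [582.3, 219.8, 273.1]
eef_rot: [-3.141, 0.004, 0.016]
wrist_force: [-5.3, 6.0, -3.8]
finger_gap: 24.0
finger_force: 25.0
```

View pics/s1.png

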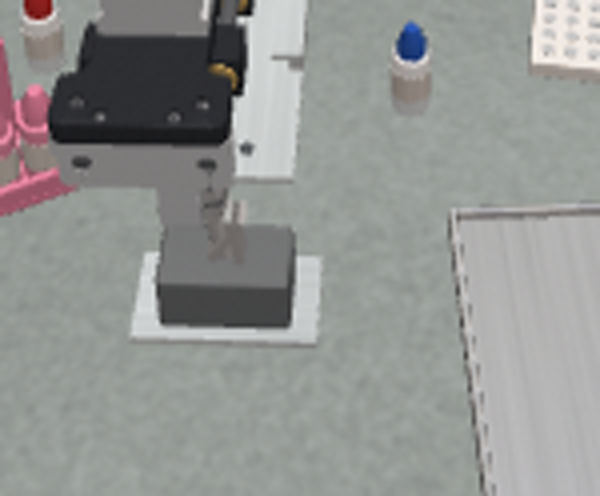

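```bash
python3 -m creep '{"slide":[[0.2,0,-0.05],[0.2,0,-0.05],[0,0,0]],"turn":[0,0,0],"claw":[0.1,0.1,0.1]}' 25
```

```text
clock: 7.68
eef_pos: [585.7, 220.0, 271.5]
eef_rot: [3.141, 0.008, 0.016]
wrist_force: [-15.0, 5.2, -1.1]
finger_gap: 24.0
finger_force: 25.0
```

```bash
python3 -m creep '{"slide":[[-0.1,0,-0.5],[0,0,0],[0,0,0],[0,0,0],[0,0,0],[0,0,4],[0,0,4],[0,0,5]],"turn":[0,0,0,0,0,0,0,0],"claw":[0.1,0.1,0.6,0.6,0.6,0.6,0.6,0.6]}' 25
python3 - <<'E'
from h import *
np.set_printoptions(precision=1,suppress=True)
p,d,P=cloud("side");save("s2",p[200:384,150:350],3)
for q in("collar","lever","pin_top"):
  for r in manip.cut_out(q,"side")[:2]:
    m=r["mask"];print(q,r["score"],m.sum(),r["position"],np.nanmedian(P[m],0),np.nanpercentile(P[m],[3,97],axis=0))
E
```

```text
clock: 8.68
eef_pos: [585.8, 219.1, 398.8]
eef_rot: [3.141, 0.001, 0.016]
wrist_force: [1.2, -0.2, -0.3]
finger_gap: 56.4
finger_force: 0.0
collar 0.66 216 [221.0, 303.9] [572.7 230.1  89.9] [[563.8 212.1  69.8]
 [585.7 232.9  97.4]]
lever 0.85 358 [218.6, 302.0] [576.7 225.8  93.8] [[563.8 211.1  54.5]
 [588.2 232.7 133.1]]
```

View pics/s2.png

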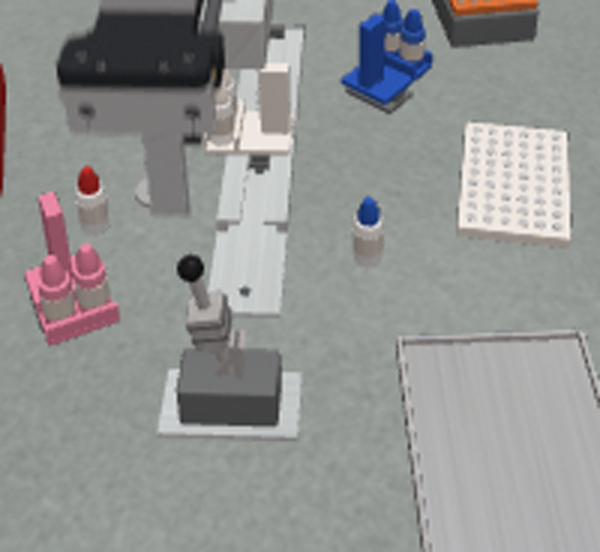

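```bash
python3 -m creep '{"slide":[[0.5,-5,0.5],[0.5,-5,0.5],[0.5,-5,0.5],[0.5,-5,0.5],[5,-1,0],[5,-1,0],[5,0,0],[5,0,0]],"turn":[0,0,0,0,0,0,0,0],"claw":[0.6,0.6,0.6,0.6,0.6,0.6,0.6,0.6]}'
python3 -m creep '{"slide":[[5,0,0],[5,0,0],[5,0,0],[5,0,0]],"turn":[0,0,0,0],"claw":[0.6,0.6,0.6,0.6]}'; python3 -c "
from cell import manip;print(manip.read_state()['joints'])"
```

```text
clock: 9.88
eef_pos: [791.1, -1.2, 416.5]
eef_rot: [-3.141, 0.003, 0.015]
wrist_force: [0.4, 0.0, 0.2]
finger_gap: 56.2
finger_force: 0.0
clock: 10.38
eef_pos: [838.2, -0.9, 378.0]
eef_rot: [3.14, -0.087, 0.016]
wrist_force: [0.1, -0.1, 0.4]
finger_gap: 56.6
finger_force: 0.0
[-0.04505818  1.13411525  0.2372618   0.00396381  1.6828478   1.51061922]
```

```bash
python3 -m creep '{"slide":[[5,0,3],[5,0,3],[5,0,3],[5,0,3]],"turn":[0,0,0,0],"claw":[0.6,0.6,0.6,0.6]}';python3 -m creep '{"slide":[[-2,0,2],[-2,0,2]],"turn":[0,0],"claw":[0.6,0.6]}'; python3 -c "
from cell import manip;print(manip.read_state()['joints'])"
```

```text
clock: 10.88
eef_pos: [829.3, -0.6, 439.8]
eef_rot: [3.138, -0.228, 0.016]
wrist_force: [0.5, 0.5, 0.2]
finger_gap: 56.9
finger_force: 0.0
clock: 11.12
eef_pos: [788.9, -0.6, 478.7]
eef_rot: [3.138, -0.225, 0.016]
wrist_force: [1.5, -0.0, -0.1]
finger_gap: 56.5
finger_force: 0.0
[-0.0481424   0.87742406  0.4773012   0.01053985  1.56189904  1.50797427]
```

```bash
python3 -m creep '{"slide":[[6,0,0],[5,0,3],[5,0,3],[5,0,3],[5,0,3],[5,0,3],[5,0,3],[5,0,3]],"turn":[0,0,0,0,0,0,0,0],"claw":[0.6,0.6,0.6,0.6,0.6,0.6,0.6,0.6]}'; python3 -c "
from cell import manip;print(manip.read_state()['joints'])"
```

```text
clock: 12.12
eef_pos: [814.3, -0.4, 524.3]
eef_rot: [3.133, -0.484, 0.018]
wrist_force: [-0.2, -0.3, -0.3]
finger_gap: 56.2
finger_force: 0.0
[-0.04739606  0.96361684  0.23570334  0.02181718  1.45830277  1.51056999]
```

```bash
python3 -m creep '{"slide":[[5,0,3],[5,0,3],[5,0,3],[5,0,3],[5,0,3]],"turn":[0,0,0,0,0],"claw":[0.6,0.6,0.6,0.6,0.6]}'; python3 -c "
from h import *
s=manip.read_state();print(s['joints'])
C=manip.calibration('wrist')['pose'];Rt=R.from_euler('xyz',s['eef_rot']).as_matrix()
print(Rt.T@(C[:3,3]-s['eef_pos']), Rt.T@C[:3,:3])"
```

```text
clock: 12.75
eef_pos: [815.9, -0.3, 549.1]
eef_rot: [3.129, -0.656, 0.02]
wrist_force: [0.0, -0.7, 0.4]
finger_gap: 56.4
finger_force: 0.0
[-0.04776969  0.94028939  0.23562101  0.02971753  1.31047269  1.50936873]
[65.48699184  0.27959972 18.18244283] [[ 6.72769462e-04  9.73986079e-01  2.26606854e-01]
 [ 9.99999281e-01 -8.80315226e-04  8.14828831e-04]
 [ 9.93117401e-04  2.26606142e-01 -9.73985970e-01]]
```

```bash
python3 -m creep '{"slide":[[-5.8,-0.4,-2],[-5.8,-0.4,-2],[-5.8,-0.4,-2],[-5.8,-0.4,-2],[-5,-0.5,-3.5],[-5,-0.5,-3.5],[-5,-0.5,-3.5],[-5,-0.5,-3.5]],"turn":[0,0,0,0,0,0,0,0],"claw":[0.6,0.6,0.6,0.6,0.5,0.5,0.5,0.5]}' 20; python3 - <<'E'
from h import *
np.set_printoptions(precision=3,suppress=True)
s=manip.read_state();print(s['joints'],s['eef_pos'],s['eef_rot'])
Rt=R.from_euler('xyz',s['eef_rot']).as_matrix();print("grasp",s['eef_pos']+180*Rt[:,2],Rt[:,1])
p,d,P=cloud("wrist");save("w2",p,1.2);np.save("w2.npy",P)
for q in("tab","carrier","foot"):
  for r in manip.cut_out(q,"wrist")[:3]:
    m=r["mask"];print(q,r["score"],m.sum(),r["position"],np.nanmedian(P[m],0),np.nanpercentile(P[m],[3,97],axis=0))
E
```

```text
clock: 13.75
eef_pos: [472.0, -31.9, 362.0]
eef_rot: [3.129, -0.655, 0.021]
wrist_force: [0.0, -1.1, -0.1]
finger_gap: 47.0
finger_force: 0.0
[-0.16   0.092  1.912  0.205  0.497  1.246] [472.004 -31.87  361.958] [ 3.129 -0.655  0.021]
grasp [581.728 -31.854 219.267] [ 0.014 -1.     0.01 ]
tab 0.76 3109 [118.8, 196.4] [683.661 145.975  39.668] [[655.387 114.579   4.482]
 [705.478 173.09   88.456]]
tab 0.67 637 [257.1, 310.2] [549.284 -32.02   27.044] [[543.1   -54.95   24.859]
 [557.571  -9.519  93.38 ]]
carrier 0.64 3097 [119.3, 197.5] [683.501 144.459  40.334] [[655.383 114.138   6.195]
 [704.489 170.968  88.474]]
carrier 0.6 606 [258.5, 312.0] [549.279 -32.006  27.102] [[543.043 -54.916  24.909]
 [557.544 -10.392  93.409]]
foot 0.85 3103 [119.9, 194.9] [683.661 145.062  39.668] [[655.385 114.241   5.664]
 [704.846 171.894  88.391]]
foot 0.67 632 [253.6, 313.0] [549.28  -31.977  27.053] [[543.041 -54.925  24.732]
 [557.577  -9.603  93.384]]
```

View pics/w2.png

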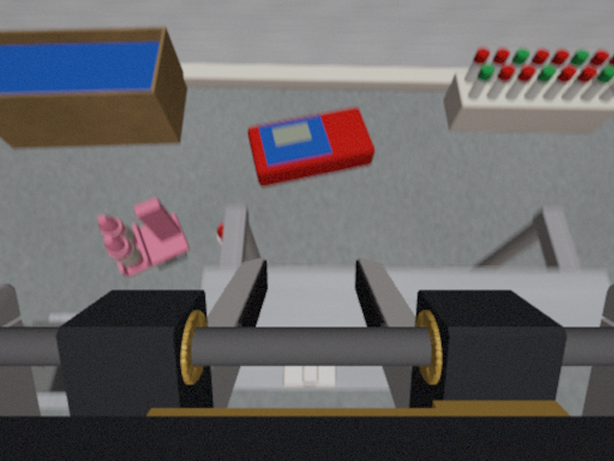

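```bash
python3 - <<'E'
from h import *
np.set_printoptions(precision=1,suppress=True)
P=np.load("w2.npy")
for A in(P,np.load("side0.npy"),np.load("top0.npy")):
  m=(A[...,2]>84)&(A[...,2]<97)&(abs(A[...,0]-555)<20)&(abs(A[...,1]+32)<35)
  print(m.sum(),np.median(A[m],0),np.percentile(A[m],[5,95],axis=0))
E
python3 -m creep '{"slide":[[-5,0,-1.5],[-4,0,-2.5],[0,0,0]],"turn":[0,0,0],"claw":[0.5,0.5,0.5]}' 20
```

```text
148 [548.5 -32.   92.5] [[544.2 -37.5  91. ]
 [553.6 -27.3  93.9]]
44 [555.4 -28.1  89.5] [[545.8 -35.7  84.7]
 [566.9 -25.5  92.6]]
24 [555.2 -33.4  90. ] [[547.3 -37.9  87.1]
 [562.9 -28.3  94.1]]
clock: 14.32
eef_pos: [383.5, -31.9, 322.8]
eef_rot: [3.129, -0.654, 0.021]
wrist_force: [0.5, -0.2, 1.7]
finger_gap: 46.9
finger_force: 0.0
```

```bash
python3 -m creep '{"slide":[[-0.5,0,-3.5],[1.7,0,-1.9],[1.7,0,-1.9],[1.7,0,-1.7],[1.7,0,-1.5],[0,0,0]],"turn":[0,0,0,0,0,0],"claw":[0.5,0.5,0.5,0.5,0.5,0.5]}' 20
```

```text
clock: 15.08
eef_pos: [449.0, -31.9, 217.8]
eef_rot: [3.129, -0.655, 0.022]
wrist_force: [-0.0, 0.3, 0.5]
finger_gap: 47.2
finger_force: 0.0
```

```bash
python3 -m creep '{"slide":[[-0.1,0,0],[0,0,0],[0,0,0],[0,0,0],[0,0,0],[0,0,0]],"turn":[0,0,0,0,0,0],"claw":[0.05,0.05,0.05,0.05,0.05,0.05]}' 12
```

```text
clock: 15.82
eef_pos: [446.0, -32.0, 218.0]
eef_rot: [3.129, -0.654, 0.021]
wrist_force: [-3.5, -1.9, 5.9]
finger_gap: 12.1
finger_force: 12.0
```

```bash
python3 -m creep '{"slide":[[0,0.4,0],[0,0.8,0],[0,0.8,0],[-0.05,0.8,0],[0,0.5,0]],"turn":[0,0,0,0,0],"claw":[0.05,0.05,0.05,0.05,0.05]}' 12
```

```text
clock: 16.45
eef_pos: [445.6, 1.2, 218.1]
eef_rot: [3.129, -0.655, 0.021]
wrist_force: [-3.7, -11.9, 13.2]
finger_gap: 11.8
finger_force: 12.1
```

```bash
python3 -m creep '{"slide":[[0,0,0.1],[0,0,0]],"turn":[0,0],"claw":[0.05,0.05]}' 12
python3 -m creep '{"slide":[[0,0,0.1],[0,0,0]],"turn":[0,0],"claw":[0.05,0.05]}' 12
python3 -c "
from cell import manip;s=manip.read_state();print(s['moment'],s['wrist_force'])"
```

```text
clock: 16.7
eef_pos: [445.2, 1.3, 218.4]
eef_rot: [3.13, -0.652, 0.021]
wrist_force: [0.0, 2.4, -1.3]
finger_gap: 11.8
finger_force: 12.0
clock: 16.95
eef_pos: [445.3, 1.1, 219.4]
eef_rot: [3.129, -0.653, 0.021]
wrist_force: [0.0, 0.5, -3.5]
finger_gap: 11.7
finger_force: 12.0
[ 0.02189169  0.64933856 -0.00717648] [ 0.0299476   0.45770979 -3.46724457]
```

```bash
python3 -m creep '{"slide":[[0,0.4,-0.05],[-0.05,0.7,0],[0,0.7,0],[0,0.7,0],[-0.05,0.5,0]],"turn":[0,0,0,0,0],"claw":[0.05,0.05,0.05,0.05,0.05]}' 12
```

```text
clock: 17.58
eef_pos: [444.3, 31.3, 219.0]
eef_rot: [3.129, -0.653, 0.022]
wrist_force: [2.3, -1.3, -2.7]
finger_gap: 11.9
finger_force: 12.0
```

```bash
python3 -m creep '{"slide":[[0.05,0.4,0],[0,0.7,0],[-0.05,0.7,0],[0,0.7,0],[0,0.7,0],[-0.05,0.5,0]],"turn":[0,0,0,0,0,0],"claw":[0.05,0.05,0.05,0.05,0.05,0.05]}' 12
```

```text
clock: 18.32
eef_pos: [443.8, 68.3, 219.0]
eef_rot: [3.129, -0.653, 0.022]
wrist_force: [1.5, -0.9, -3.1]
finger_gap: 11.8
finger_force: 12.0
```

```bash
python3 -m creep '{"slide":[[0,0.5,0],[0,0.9,0],[-0.05,0.9,0],[0,0.9,0],[0,0.9,0],[0,0.4,0],[0,0,0]],"turn":[0,0,0,0,0,0,0],"claw":[0.05,0.05,0.05,0.05,0.05,0.05,0.05]}' 12;python3 - <<'E'
from h import *
np.set_printoptions(precision=1,suppress=True)
p,d,P=cloud("side");save("s3",p[180:384,150:350],3)
E
```

```text
clock: 19.2
eef_pos: [443.3, 113.2, 219.1]
eef_rot: [3.129, -0.653, 0.022]
wrist_force: [-0.2, 0.7, -4.0]
finger_gap: 11.9
finger_force: 12.0
```

View pics/s3.png

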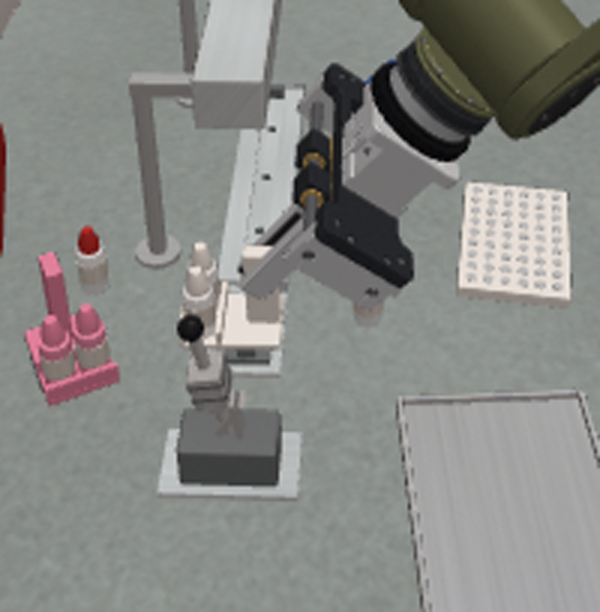

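```bash
python3 -m creep '{"slide":[[0,0,0.5],[0,0,1],[0,0,2],[0,0,2],[0,0,2.5],[0,0,2],[0,0,0]],"turn":[0,0,0,0,0,0,0],"claw":[0.05,0.05,0.05,0.05,0.05,0.05,0.05]}' 22
cat > k.py <<'E'
from h import *
from scipy.optimize import least_squares
def fk(q,p):
    a,h,L2,L3,e,d6=p
    # arm plane local frame: x radial,z up
    Ry=lambda t:R.from_euler('y',t).as_matrix(); Rz=lambda t:R.from_euler('z',t).as_matrix()
    B=Rz(q[0]); w=np.array([a+L2*np.sin(q[1])+L3*np.sin(q[1]+q[2]+e),0,h+L2*np.cos(q[1])+L3*np.cos(q[1]+q[2]+e)])
    M=B@Ry(q[1]+q[2])@Rz(q[3])@Ry(q[4])@Rz(q[5]); return B@w+d6*M[:,2],M
E
python3 - <<'E'
from k import *
s=manip.read_state()
D=[([-1.372,.3,1.521,0,1.321,-.067],(144.468,-530.679,404.646)),
([-.04506,1.13412,.23726,.00396,1.68285,1.5106],(838.2,-.9,378.0)),
([-.04814,.87742,.4773,.01054,1.5619,1.508],(788.9,-.6,478.7)),
([-.0474,.96362,.2357,.02182,1.4583,1.5106],(814.3,-.4,524.3)),
([-.04777,.94029,.23562,.02972,1.31047,1.5094],(815.9,-.3,549.1)),
([-.16,.092,1.912,.205,.497,1.246],(472,-31.9,362)),(s["joints"],s["eef_pos"])]
best=None
for sg in(1,):
  f=lambda p:np.concatenate([fk(q,p)[0]-x for q,x in D])
  for e0 in(0,-.5,.5,-1.5):
    r=least_squares(f,[50,350,400,400,e0,100]);
    if best is None or r.cost<best.cost: best=r
print(best.x,best.cost,f(best.x).round(1)); np.save("kin.npy",best.x)
M=fk(s["joints"],best.x)[1];Rt=R.from_euler('xyz',s['eef_rot']).as_matrix();C=M.T@Rt
print(C.round(3),s["joints"],s["eef_pos"],s["eef_rot"],s["wrist_force"])
np.save("C.npy",C)
E
```

```text
clock: 20.12
eef_pos: [443.5, 112.9, 320.2]
eef_rot: [3.13, -0.656, 0.021]
wrist_force: [1.3, -0.4, -3.6]
finger_gap: 11.8
finger_force: 22.0
[  -6.98441109  218.60171966  428.70308495 -451.91395327  -15.62607107
   76.36226675] 4699.439929842555 [-36.5  -5.4  -0.2  -2.1 -36.5  -1.2  -2.2 -36.5  -0.1  -1.4 -36.5   0.4
  -1.  -36.5   0.9  -5.2 -35.9   0.3   7.9 -36.3  -0.2]
[[ 0. -1.  0.]
 [ 1.  0. -0.]
 [ 0.  0.  1.]] [ 0.18677695  0.1214287   1.99032613 -0.2944213   0.3975767   1.97566107] [443.50463754 112.89296697 320.16675022] [ 3.12991015 -0.65595509  0.02067818] [ 1.29483126 -0.43011967 -3.59849363]
```

```bash
sed -i 's/a,h,L2,L3,e,d6=p/a,h,L2,L3,e,d6,b=p/; s/q\[2\]+e),0,h/q[2]+e),b,h/' k.py
python3 - <<'E'
from k import *
np.set_printoptions(precision=2,suppress=True)
s=manip.read_state()
D=[([-1.372,.3,1.521,0,1.321,-.067],(144.468,-530.679,404.646)),
([-.04506,1.13412,.23726,.00396,1.68285,1.5106],(838.2,-.9,378.0)),
([-.04814,.87742,.4773,.01054,1.5619,1.508],(788.9,-.6,478.7)),
([-.0474,.96362,.2357,.02182,1.4583,1.5106],(814.3,-.4,524.3)),
([-.04777,.94029,.23562,.02972,1.31047,1.5094],(815.9,-.3,549.1)),
([-.16,.092,1.912,.205,.497,1.246],(472,-31.9,362)),(s["joints"],s["eef_pos"])]
f=lambda p:np.concatenate([fk(q,p)[0]-x for q,x in D])
best=min((least_squares(f,[0,218,428,452,e0,76,36]) for e0 in(0,.3,-.3)),key=lambda r:r.cost)
p=best.x;print(p,best.cost)
C=np.load("C.npy");R0=R.from_euler('xyz',s['eef_rot']).as_matrix()
lo=np.array([-3.03,-.79,.23,-1.04,0,-2.55]);hi=np.array([3.03,2.21,2.52,4.18,3.07,2.55])
tray=np.array([386,245.6])
grip0=s["eef_pos"]+180*R0[:,2]
def ik(x,M,q0):
    def g(q):
        X,m=fk(q,p);return np.r_[(X-x)/10,(R.from_matrix((m@C)@M.T)).as_rotvec()*10]
    return least_squares(g,q0,bounds=(lo,hi))
for th in np.arange(0,2.3,.25):
    Z=R.from_euler('z',th).as_matrix();M=Z@R0
    foot=np.array([*tray,5]); grip=foot+Z@np.array([-12,0,70.])
    x=grip-180*M[:,2]; q=np.clip(np.array(s["joints"]),lo+.01,hi-.01); out=[]
    for dz in(100,0):
        r=ik(x+[0,0,dz],M,q);q=np.clip(r.x,lo+1e-3,hi-1e-3);out.append(r.cost)
    print(round(th,2),x,np.array(out),q)
E
```

```text
[ -0.14 221.06 424.32 449.41   0.09  71.53  36.66] 0.03293521754383859
0.0 [264.2  245.43 217.63] [0.84 3.36] [ 0.67  0.13  2.26 -0.51  0.35  2.55]
0.25 [268.03 215.3  217.63] [0.   0.47] [ 0.59  0.1   2.33 -0.73  0.2   2.55]
0.5 [279.19 187.06 217.63] [0. 0.] [0.48 0.08 2.36 0.35 0.04 1.19]
0.75 [297.   162.46 217.63] [0. 0.] [ 0.34  0.09  2.35  1.25  0.26 -0.02]
1.0 [320.33 143.02 217.63] [0. 0.] [ 0.23  0.13  2.31  1.17  0.48 -0.23]
1.25 [347.75 129.96 217.63] [0. 0.] [ 0.15  0.19  2.23  1.05  0.68 -0.38]
1.5 [377.55 124.1  217.63] [0. 0.] [ 0.12  0.26  2.14  0.92  0.85 -0.5 ]
1.75 [407.87 125.78 217.63] [0. 0.] [ 0.11  0.33  2.03  0.8   1.01 -0.61]
2.0 [436.84 134.92 217.63] [0. 0.] [ 0.13  0.4   1.93  0.69  1.15 -0.72]
2.25 [462.64 150.94 217.63] [0. 0.] [ 0.16  0.47  1.82  0.59  1.27 -0.83]
```

```bash
python3 -m creep '{"slide":[[-2,0,0],[-2,0,0],[-2,0.2,0],[-0.6,0.2,0],[0,0.2,0],[0,0.2,0],[0,0.2,0],[0,0.1,0]],"turn":[0,0,0.1,0.1,0.1,0.1,0.1,0.1],"claw":[0.05,0.05,0.05,0.05,0.05,0.05,0.05,0.05]}' 22
python3 -m creep '{"slide":[[0,0,0],[0,0,0],[0,0,0],[0,0,0],[0,0,0],[0,0,0],[0,0,0],[0,0,0]],"turn":[0.12,0.12,0.12,0.12,0.12,0.12,0.12,0.06],"claw":[0.05,0.05,0.05,0.05,0.05,0.05,0.05,0.05]}' 22
```

```text
clock: 21.12
eef_pos: [377.2, 123.9, 318.0]
eef_rot: [3.129, -0.652, 0.624]
wrist_force: [0.6, 0.6, -3.8]
finger_gap: 11.8
finger_force: 22.0
clock: 22.12
eef_pos: [377.3, 123.8, 318.0]
eef_rot: [3.131, -0.652, 1.522]
wrist_force: [0.5, 0.3, -3.0]
finger_gap: 11.3
finger_force: 22.0
```

```bash
python3 -m creep '{"slide":[[0,0,-2],[0,0,-2],[0,0,-2],[0,0,-1.5],[0,0,0]],"turn":[0,0,0,0,0],"claw":[0.05,0.05,0.05,0.05,0.05]}' 22
python3 - <<'E'
from h import *
np.set_printoptions(precision=1,suppress=True)
s=manip.read_state();Rt=R.from_euler('xyz',s['eef_rot']).as_matrix();print("grip",s['eef_pos']+180*Rt[:,2])
for c in("side","top"):
  p,d,P=cloud(c)
  if c=="side": save("s4",p[200:384,170:400],3)
  for q in("carrier","tray"):
    for r in manip.cut_out(q,c)[:3]:
      m=r["mask"];z=np.nanmedian(P[m],0)
      if abs(z[0]-385)<70 and abs(z[1]-246)<80: print(c,q,r["score"],m.sum(),z,np.nanpercentile(P[m],[2,98],axis=0), cv2.minAreaRect(P[m&np.isfinite(P[...,0])][:,:2].astype(np.float32))[:2])
T=np.load("side0.npy");
m=(T[...,2]<14)&(T[...,2]>2.5)&(abs(T[...,0]-386)<90)&(abs(T[...,1]-246)<110);print(cv2.minAreaRect(T[m][:,:2].astype(np.float32)))
E
```

```text
clock: 22.75
eef_pos: [377.0, 123.9, 242.7]
eef_rot: [3.133, -0.652, 1.518]
wrist_force: [0.1, -0.1, -3.7]
finger_gap: 12.0
finger_force: 22.0
grip [384.3 232.8  99.6]
side carrier 0.77 1311 [387.5 280.8  72.9] [[364.8 207.    3.9]
 [410.7 292.  116.3]] ((377.07061767578125, 203.53619384765625), (179.38656616210938, 60.589813232421875))
side tray 0.94 3750 [395.2 265.2   4.3] [[319.9 164.1   2. ]
 [448.7 312.3  10.8]] ((385.2994384765625, 238.55087280273438), (130.60678100585938, 162.32582092285156))
top tray 0.7 714 [380.7 296.4   4.8] [[318.4 212.4  -1.1]
 [448.8 331.5  15.1]] ((385.38360595703125, 248.94070434570312), (134.7449188232422, 173.2009735107422))
((386.01800537109375, 230.80691528320312), (180.61282348632812, 176.59776306152344), 87.5914306640625)
```

View pics/s4.png

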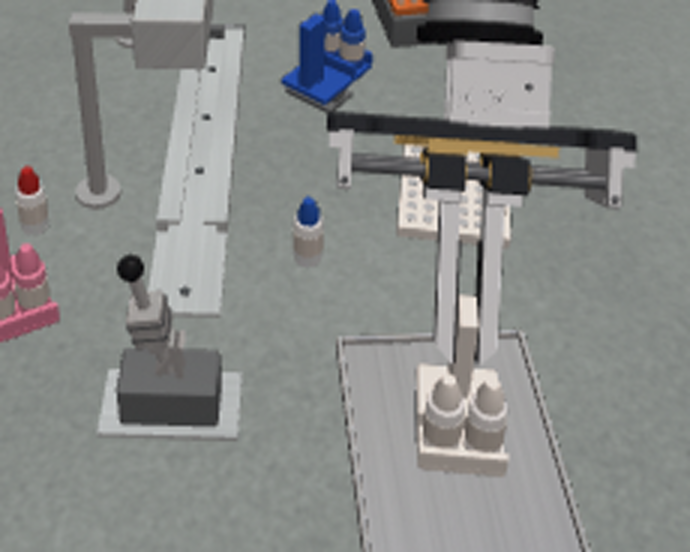

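```bash
python3 -m creep '{"slide":[[0,0,-0.7],[0,0,-0.6],[0,0,-0.5],[0,0,-0.3],[0,0,-0.15],[0,0,0]],"turn":[0,0,0,0,0,0],"claw":[0.05,0.05,0.05,0.05,0.05,0.05]}' 22
python3 -m creep '{"slide":[[0,0,-0.1],[0,0,0]],"turn":[0,0],"claw":[0.05,0.05]}' 22
```

```text
clock: 23.8
eef_pos: [377.4, 124.2, 221.7]
eef_rot: [3.129, -0.654, 1.521]
wrist_force: [-0.1, -0.5, -3.0]
finger_gap: 11.6
finger_force: 22.0
clock: 24.05
eef_pos: [377.4, 124.1, 220.7]
eef_rot: [3.129, -0.654, 1.521]
wrist_force: [0.8, -0.0, -3.7]
finger_gap: 12.0
finger_force: 22.0
```

```bash
python3 -m creep '{"slide":[[0,0,-0.1],[0,0,0]],"turn":[0,0],"claw":[0.05,0.05]}' 22
python3 -m creep '{"slide":[[0,0,-0.1],[0,0,0]],"turn":[0,0],"claw":[0.05,0.05]}' 22
```

```text
clock: 24.3
eef_pos: [377.4, 124.1, 219.6]
eef_rot: [3.129, -0.654, 1.521]
wrist_force: [0.1, -0.2, -2.6]
finger_gap: 11.9
finger_force: 22.0
clock: 24.55
eef_pos: [377.4, 124.1, 218.6]
eef_rot: [3.129, -0.654, 1.521]
wrist_force: [-0.0, -1.0, -3.7]
finger_gap: 11.6
finger_force: 22.0
```

```bash
python3 -m creep '{"slide":[[0,0,-0.1],[0,0,0]],"turn":[0,0],"claw":[0.05,0.05]}' 22
python3 -m creep '{"slide":[[0,0,-0.05],[0,0,0]],"turn":[0,0],"claw":[0.05,0.05]}' 22
```

```text
clock: 24.8
eef_pos: [377.6, 124.1, 218.1]
eef_rot: [3.129, -0.654, 1.522]
wrist_force: [-2.8, -4.4, 6.8]
finger_gap: 11.9
finger_force: 22.0
clock: 25.05
eef_pos: [377.7, 124.1, 218.0]
eef_rot: [3.128, -0.655, 1.522]
wrist_force: [-4.1, -7.9, 12.8]
finger_gap: 11.9
finger_force: 22.0
```

```bash
python3 -m creep '{"slide":[[0,0,0.08],[0,0,0],[0,0,0],[0,0,0],[0,0,0],[0,0,0]],"turn":[0,0,0,0,0,0],"claw":[0.05,0.05,0.25,0.35,0.45,0.45]}' 5
python3 -m creep '{"slide":[[-0.05,-0.6,0.8],[-0.1,-1.2,1.6],[-0.1,-2.4,3.2],[-0.1,-2.4,3.2],[-0.1,-2,3.5],[0,0,4],[0,0,0]],"turn":[0,0,0,0,0,0,0],"claw":[0.45,0.45,0.45,0.45,0.45,0.45,0.45]}'
python3 - <<'E'
from h import *
p,d,P=cloud("side");save("s5",p,1.5)
E
```

```text
clock: 25.8
eef_pos: [377.4, 124.2, 217.9]
eef_rot: [3.129, -0.654, 1.521]
wrist_force: [-0.9, -0.5, -0.1]
finger_gap: 42.1
finger_force: 0.0
clock: 26.68
eef_pos: [372.8, 37.7, 383.6]
eef_rot: [3.123, -0.653, 1.524]
wrist_force: [0.4, 1.0, -1.1]
finger_gap: 42.1
finger_force: 0.0
```

View pics/s5.png

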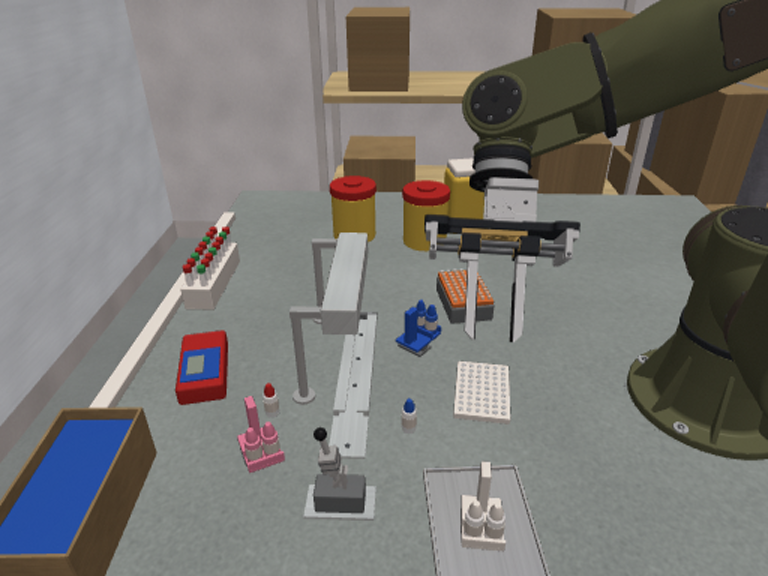

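The holder stands upright in the tray at about (485,510). The lever leans away at (328,465), and everything else is where it was.

```bash
python3 -c "
from cell import manip;print(manip.sign_off())"
```

```text
the job is handed in; nothing more can be done
None
```

The job is handed in: the stop lever is flipped away with its collar home, and the holder stands upright near the middle of the tray. The sliding pull briefly rose to about 12 N sideways and 13 N vertically, until I eased the tool up 2 mm; the clock stood at about 27 s of the 72 allowed, and the sign-off gave no verdict.

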